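# Stack the citrus juicer on its trivet

### The arm

A 7-joint arm with a two-finger parallel gripper is mounted at the origin on the work surface. World frame = base frame: x ahead of the robot, y to its left, z up, the work surface at z = 0. Lengths are in m, angles in rad, forces in N, time in s.
With the tool pointing down it reaches from about 0.4 to 0.85 m from the base axis. Payload 4.4 kg.
Tool frame: the origin (TCP) lies at the very end of the fingers, on their centre line; the grasp point (between the pads) lies 19 mm behind it; z points along the fingers, y is the direction in which the jaws open and shut (so a half turn about z gives the same grasp; the last joint's range is limited). The gripper opens to 94 mm and grips with 3 to 60 N. Pads are 16 mm wide; open, the fingers measure 119 mm over their backs; the gripper's body (75 mm by 177 mm) begins 78 mm behind the grasp point.
Start: joints at [-1.399, 0.628, 0.038, 1.517, -0.027, 0.996, -0.02], TCP at [0.153, 0.632, 0.205] pointing down, gripper open.
Joint ranges: [-3.06, 3.06], [-0.37, 2.12], [-1.25, 1.32], [0.18, 2.47], [-1.1, 4.24], [0.23, 1.98], [-2.94, 2.94]. Speed limits (rad/s): [2.57, 2.57, 3.14, 3.14, 3.14, 3.14, 3.14].

### API

Orientations are given as a unit quaternion [w, x, y, z].
In Python, from bench import arm gives the robot as it stands.
- The arm moves only by the tool move_arm, never from a script. Its argument "motion" is a list of rows, each a list of 3 entries, a list of its own where there are three numbers: the shift along the tool's x, y, z in cm, then the turn about the tool's z in rad, then the closure, from -1 (fully open) to 1 (shut). A call has 1 to 10 rows; each row is the pose to reach, as a shift and turn from the pose commanded when the call began, along the tool's axes at that moment; what a row does not reach only later rows make up. A row lasts 1/8 s, in which the tool goes at most 62.5 mm and 10.7 degrees, less where a joint would pass 70% of its speed; a pose out of reach is approached as far as the arm can. A call with a gripper value outside its range is refused whole. The fingers move at their own pace and stop on an object; "newtons" is the grip in N (left out, the last holds). Time passes only in rows, so rows that repeat a pose let the fingers close. It gives the time, the measured TCP pose, the force and the opening at its end, in the units of the state.
- arm.get_state(): the state, without advancing time (a new reading comes with each control period).
- arm.get_image(name): name is "side" or "top"; returns (picture, depth): 384x512x3 uint8, red, green, blue; 384x512 float32, m along the optical axis (not along the pixel's ray), 0 where there is no reading.
- arm.camera_model(name): a dict with "fx", "fy", "cx", "cy" (pixels), "k1" (the pictures are not rectified: a ray, as slopes to the right and down, at radius r is drawn at 1 + k1 r^2 times it, then the intrinsics apply), "R" (3x3) and "t" (3): a world point X has camera coordinates R X + t. Camera axes: x right, y down, z forward; pixel columns grow to the right and rows downward; lengths in m; the calibration is good to about 2 mm. A picture is of the moment at which its call begins. camera_model takes no time and is no camera call.
- arm.job_done(): hands the job in, once; it reports no verdict.
The state is a dict: "time": time; "q": joint angles; "dq": joint speeds; "joint_torque": joint torques, N m; "position": TCP position; "tool_rot": TCP orientation; "wrist_force": force on the tool from outside, world axes, zero at the start; "torque": the same for the moment, N m; "grip_width": finger opening in m.
Only numpy, scipy, OpenCV 4.12 (cv2) and the standard library are available. Lean on these libraries where they do the work, as an engineer would, in place of code of your own. Each camera call takes 0.05 s, during which the arm holds its last target. There are 200 camera calls.

### The job

Put the hand juicer together on the round white trivet, one piece at a time from the bottom up: first the steel beaker, upright in the middle of the trivet, then the strainer dish seated on the beaker's mouth, then the wooden reamer standing point up in the strainer's well, and last the yellow silicone cap over the reamer, resting inside the strainer's raised rim. Leave the finished stack upright and still, and do not shift the pitcher or the molcajete.

Things in the scene. Friction and masses are not known exactly. Their poses are not given: they have to be found in the camera images.
- trivet: Round flat white ceramic trivet, 110 mm across and 8 mm thick, fixed to the ledge. Origin at the centre of its underside, z up.
- beaker: Loose open-topped round stainless steel beaker, straight-sided, 66 mm outside diameter, 70 mm tall, wall 4 mm (mouth 58 mm inside), about 180 g; stands upright. Origin at the centre of its underside, z up its axis. Round: its yaw does not matter.
- strainer: Loose steel strainer dish, upright, 24 mm tall, 110 g. Neck below: 47 mm outside, 12 mm tall, drops into the beaker's mouth. Flange 69 mm wide (z 12-16 mm) rests on the beaker, its edge rim rises to z 24 mm (63 mm inside): grip it there. Well in the middle 41 mm wide, floor at z 4 mm. Origin: centre of the neck's underside, z up. Seated, it is 58 mm above the beaker's origin.
- reamer: Loose wooden citrus reamer, standing point up, about 60 g: straight round shank 32 mm in diameter up to 42 mm, then a ribbed cone to a blunt point at 72 mm. Origin at the centre of its underside, z up. Grip the shank above 22 mm so that the fingers clear the strainer's rim. Seated in the well, its origin is 4 mm above the strainer's.
- cap: Loose yellow firm silicone cap, open side down, about 70 g: hollow round shell 51 mm outside, 45 mm inside diameter, 71 mm tall, 66 mm deep inside, with a knob 24 mm in diameter on top (z 71 to 95 mm). Origin at the centre of its open lower edge, z up. Seated, it stands on the strainer's flange round the reamer, its origin 16 mm above the strainer's.
- pitcher: Bystander: empty blue ceramic pitcher, loose, 0.9 kg, 116 mm across its belly, 170 mm tall, handle on its own -y side reaching 99 mm from the axis. Origin at the centre of its underside. Not to be moved.
- molcajete: Bystander: dark basalt molcajete on three feet, loose, 3 kg, 180 mm across and 95 mm tall, its pestle leaning in it to about 130 mm. Origin under its centre. Not to be moved.
- bin: Bystander: latched stainless steel bin with its hinged cover shut, fixed, 178 by 198 mm and 152 mm tall. Origin at the centre of its underside.
Not all that is in view belongs to the job. There is more than one size of the beaker; the job needs the larger. Several things have the shape of the reamer; the one meant has the colours described above.

How it is judged:
By the outcome, as a careful person would: the job done as asked, in the order asked, and still so for the second after the job is handed in, with the robot touching nothing.
It also fails if it takes over 128 s, if anything falls off the work surface, if the arm or the gripper's body presses on something with over 40 N, if the wrist force passes 120 N, or if a joint passes its speed limit or range.

## Working session

There is one attempt and no reset: what is moved stays moved. The work goes in short steps, Python scripts to look and compute and a tool call to move; the robot and the scene stay as the last step left them, time stands still between calls to the robot, and variables do not carry over. Pictures are saved under pics/ and viewed, about 12 in all and at most 16, crops included, and the job is handed in when it is done.

Besides the shell and the picture viewer there is one more tool, called after ">>>" as a command line: name --argument value ..., lists and objects as JSON in quotes. move_arm: Moves the arm, as the interface text tells. Its arguments: {"type":"object","properties":{"motion":{"type":"array","items":{"type":"array"}},"newtons":{"type":"number"}},"required":["motion"]}

```bash
mkdir -p pics; ls
python3 - <<'E'
from bench import arm
import numpy as np,cv2
for n in("top","side"):
    p,d=arm.get_image(n); cv2.imwrite(f"pics/{n}0.png",p[...,::-1]); np.save(f"pics/{n}0.npy",d)
    print(n,{k:np.round(v,4).tolist() for k,v in arm.camera_model(n).items()})
print(arm.get_state())
E
```

```text
pics
top {'fx': 366.4715, 'fy': 366.4715, 'cx': 257.3991, 'cy': 187.2299, 'k1': -0.0882, 'R': [[0.0196, -0.9997, 0.011], [-0.9844, -0.0212, -0.1747], [0.1749, -0.0074, -0.9846]], 't': [0.0755, 0.5508, 1.213]}
side {'fx': 371.0662, 'fy': 371.0662, 'cx': 254.1941, 'cy': 187.5149, 'k1': -0.0559, 'R': [[0.7503, -0.661, -0.0027], [-0.3284, -0.3692, -0.8694], [0.5737, 0.6532, -0.4941]], 't': [-0.3621, 0.2508, 0.7854]}
{'time': 0.1, 'q': array([-1.39881867,  0.62919696,  0.03842313,  1.51820492, -0.02699802,
        0.99632835, -0.01999038]), 'dq': array([ 0.0003306 , -0.0018403 , -0.00072154, -0.00174323, -0.0003582 ,
        0.00058624,  0.00015486]), 'joint_torque': array([ 3.09956733e-03, -5.50799704e+01,  1.14762783e+00, -1.87119895e+01,
       -5.21462469e-02,  1.91822107e-02,  4.62744117e-05]), 'position': array([0.15292537, 0.63116672, 0.2047026 ]), 'tool_rot': array([-9.56595402e-05,  1.18594203e-01,  9.92942475e-01, -8.04609787e-04]), 'wrist_force': array([ 0.3006432 , -0.13231547, -0.09986812]), 'torque': array([0.00350178, 0.02642995, 0.03121042]), 'grip_width': 0.09423521101450648}
```

View pics/top0.png

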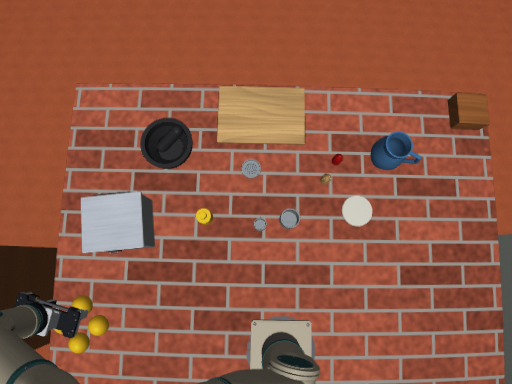

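View pics/side0.png

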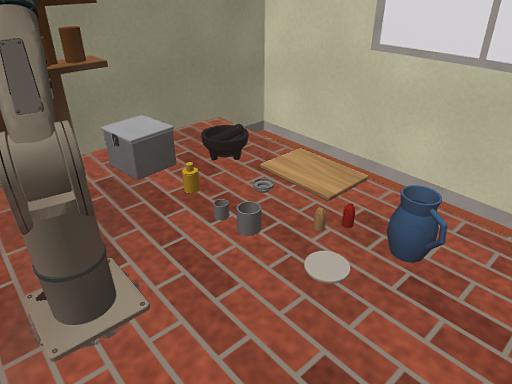

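The top view shows the large beaker at (289,218), the small decoy at (260,225), the strainer at (251,169), and the wooden reamer at (326,178) with a red decoy at (337,159). The cap is at (204,216), the trivet at (357,211), and the pitcher at (395,150). Next I'll look at enlarged crops.

```bash
cat > h.py <<'E'
import numpy as np,cv2
from bench import arm
def ray(n,u,v):
    c=arm.camera_model(n); x,y=(u-c["cx"])/c["fx"],(v-c["cy"])/c["fy"]
    a,b=x,y
    for _ in range(20):
        s=1+c["k1"]*(a*a+b*b); a,b=x/s,y/s
    R=np.array(c["R"]);t=np.array(c["t"])
    return -R.T@t, R.T@np.array([a,b,1.])
def atz(n,u,v,z):
    o,d=ray(n,u,v); return o+d*(z-o[2])/d[2]
def cloud(n,d):
    c=arm.camera_model(n);h,w=d.shape
    v,u=np.mgrid[:h,:w].astype(float); a=x=(u-c["cx"])/c["fx"]; b=y=(v-c["cy"])/c["fy"]
    for _ in range(20):
        s=1+c["k1"]*(a*a+b*b); a,b=x/s,y/s
    P=np.stack([a*d,b*d,d],-1)-np.array(c["t"])
    return P@np.array(c["R"])
def proj(n,X):
    c=arm.camera_model(n); X=np.array(c["R"])@X+np.array(c["t"]); a,b=X[:2]/X[2]; s=1+c["k1"]*(a*a+b*b)
    return c["fx"]*a*s+c["cx"],c["fy"]*b*s+c["cy"]
def crop(n,p,u0,v0,u1,v1,k,f):
    cv2.imwrite(f,cv2.resize(p[v0:v1,u0:u1,::-1],None,fx=k,fy=k,interpolation=cv2.INTER_CUBIC))
E
python3 - <<'E'
from h import *
p=cv2.imread("pics/top0.png")[...,::-1];crop("top",p,190,140,390,240,4,"pics/tc.png")
p=cv2.imread("pics/side0.png")[...,::-1];crop("side",p,170,150,370,290,4,"pics/sc.png")
P=cloud("top",np.load("pics/top0.npy"))
for nm,(u,v),z0,z1,r in [("beaker",(289,218),.055,.09,12),("strainer",(251,169),.01,.05,12),("reamer",(326,178),.015,.09,8),("cap",(204,216),.03,.12,12),("capshoulder",(204,216),.06,.08,12),("trivet",(357,211),.004,.03,18),("small",(260,225),.02,.09,8),("red",(337,159),.02,.09,8)]:
    q=P[v-r:v+r+1,u-r:u+r+1].reshape(-1,3);q=q[(q[:,2]>z0)&(q[:,2]<z1)]
    print(nm,len(q),q.min(0).round(4),q.max(0).round(4),((q.min(0)+q.max(0))/2).round(4))
    if nm in("reamer","beaker"): print(np.sort(q[:,2]).round(3)[-6:])
q=P[205:225,60:200];print(P[300,150],P[260,300])
E
```

```text
beaker 83 [ 0.4106 -0.0546  0.055 ] [0.4743 0.0087 0.0735] [ 0.4425 -0.0229  0.0643]
[0.072 0.072 0.072 0.073 0.073 0.074]
strainer 191 [0.5876 0.0786 0.0104] [0.6556 0.143  0.0279] [0.6216 0.1108 0.0191]
reamer 80 [ 0.5729 -0.1671  0.0163] [ 0.5993 -0.1372  0.0691] [ 0.5861 -0.1521  0.0427]
[0.066 0.067 0.067 0.068 0.069 0.069]
cap 204 [0.4198 0.2417 0.0309] [0.4679 0.2912 0.0997] [0.4438 0.2664 0.0653]
capshoulder 144 [0.4203 0.2432 0.06  ] [0.4679 0.2912 0.0796] [0.4441 0.2672 0.0698]
trivet 637 [ 0.4145 -0.332   0.004 ] [ 0.5431 -0.2035  0.0151] [ 0.4788 -0.2677  0.0095]
small 41 [0.4027 0.0551 0.0209] [0.4438 0.096  0.0513] [0.4232 0.0756 0.0361]
red 72 [ 0.6453 -0.206   0.0234] [ 0.6729 -0.1812  0.0718] [ 0.6591 -0.1936  0.0476]
[ 0.15658213  0.44756356 -0.00093247] [ 0.30418779 -0.06683011 -0.00281303]
```

View pics/tc.png

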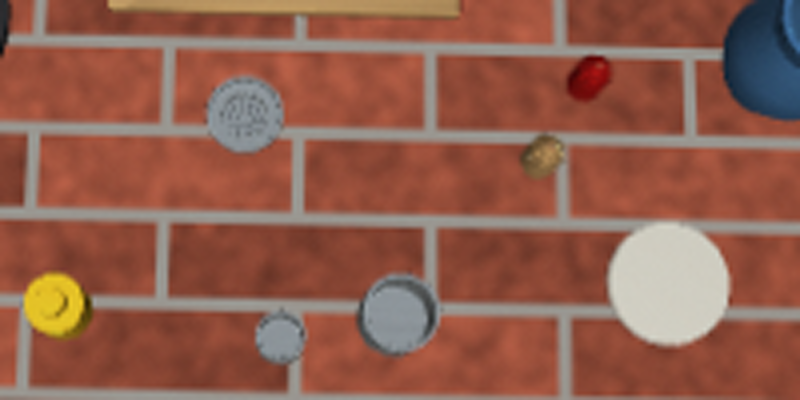

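View pics/sc.png

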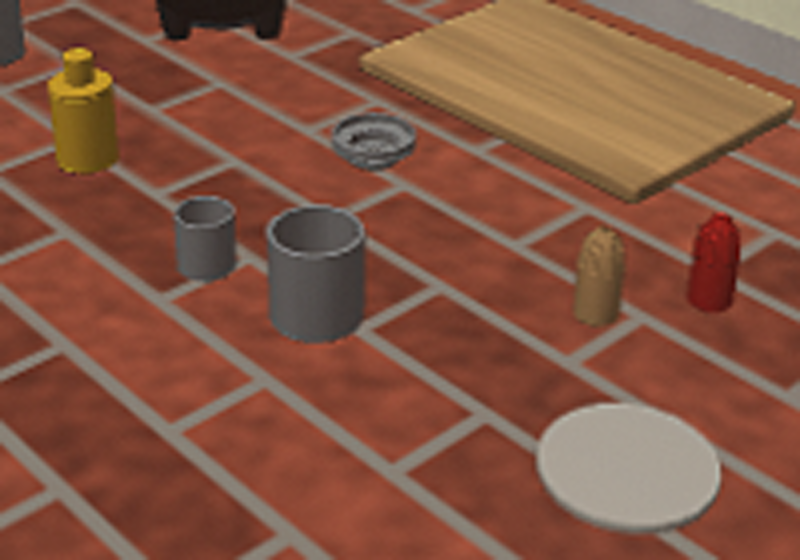

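The side crop confirms everything stands upright: beaker rim ellipse at crop (316,232), trivet (628,464), strainer rim (374,134), and reamer tip (603,228). I'll cross-check these centres between the two cameras.

Run:
```python
from h import *
T=lambda x,y,z:atz("top",190+x/4-.4,140+y/4-.4,z)[:2].round(4)
S=lambda x,y,z:atz("side",170+x/4-.4,150+y/4-.4,z)[:2].round(4)
print("trivet",T(669,284.5,.008),S(628.5,464,.008))
print("beaker",T(399,314,.07),S(316,232.5,.07))
print("strainer",T(245.5,115,.024),S(374,134,.024))
print("reamer",T(549,152,.065),S(602,230,.072))
print("cap",T(52,303,.095),S(78,56,.095), "sh",T(55,304,.071),S(81,82,.071))
# yellow / white / tan masks
for n in("top","side"):
    p=cv2.imread(f"pics/{n}0.png"); h=cv2.cvtColor(p,cv2.COLOR_BGR2HSV).astype(int)
    m=((h[...,1]<50)&(h[...,2]>150)).astype(np.uint8)
    k,l,s,c=cv2.connectedComponentsWithStats(m)
    for i in range(1,k):
        if s[i,4]>150 and 250<c[i,0]<400 and 180<c[i,1]<300: print(n,s[i],c[i],atz(n,*c[i],.008)[:2])
o=ray("top",200,200)[0];print(o,ray("side",1,1)[0])
p=cv2.imread("pics/top0.png")[...,::-1]
q=cloud("top",np.load("pics/top0.npy"))
# pitcher + board + molcajete extents
for nm,(u0,v0,u1,v1) in dict(pitcher=(365,125,425,172),board=(215,85,308,146),mol=(138,115,196,170)).items():
    a=q[v0:v1,u0:u1].reshape(-1,3);a=a[a[:,2]>.01];print(nm,np.percentile(a,[1,99],axis=0).round(3).tolist())
```

```text
trivet [ 0.4792 -0.2678] [ 0.4771 -0.2678]
beaker [ 0.4429 -0.0217] [ 0.4417 -0.0242]
strainer [0.6208 0.1107] [0.6189 0.111 ]
reamer [ 0.5848 -0.1504] [ 0.5839 -0.1508]
cap [0.4436 0.2645] [0.4434 0.2652] sh [0.4451 0.2653] [0.4448 0.2668]
side [ 305  251   45   30 1072] [326.78358209 265.67817164] [ 0.47694491 -0.26811497]
[0.32862916 0.0961083  1.28961895] [-0.09648314 -0.65986169  0.60519837]
pitcher [[0.621, -0.446, 0.017], [0.729, -0.31, 0.174]]
board [[0.719, -0.079, 0.011], [0.937, 0.235, 0.024]]
mol [[0.603, 0.316, 0.011], [0.776, 0.486, 0.131]]
```

```bash
cat >> h.py <<'E'
def go(x,y,z):
    s=arm.get_state();w,a,b,c=s["tool_rot"]
    from scipy.spatial.transform import Rotation as Ro
    R=Ro.from_quat([a,b,c,w]).as_matrix()
    d=np.array([x,y,z])-s["position"]
    print("t",round(s["time"],2),"pos",s["position"].round(4),"F",s["wrist_force"].round(1),"w",round(s["grip_width"],4),"j7",s["q"][6].round(2),"yawerr",np.arctan2(R[0,1],R[1,1]).round(4),"tilt",R[:2,2].round(3),"\n shift cm",(R.T@d*100).round(2))
E
python3 - <<'E'
from h import *
for u,v in [(141,193),(141,250),(81,197),(153,197),(153,245)]: print(u,v,atz("top",u,v,.152).round(3), atz("top",u,v,0).round(3))
go(.442,-.023,.205)
E
```

```text
141 193 [0.504 0.455 0.152] [0.528 0.503 0.   ]
141 250 [0.326 0.443 0.152] [0.326 0.489 0.   ]
81 197 [0.487 0.649 0.152] [0.508 0.723 0.   ]
153 197 [0.492 0.416 0.152] [0.514 0.459 0.   ]
153 245 [0.343 0.406 0.152] [0.345 0.448 0.   ]
t 0.1 pos [0.1529 0.6312 0.2047] F [ 0.3 -0.1 -0.1] w 0.0942 j7 -0.02 yawerr 0.2377 tilt [-0.    -0.002] 
 shift cm [-43.5  -56.77   0.06]
```

>>> move_arm --motion '[[[-5, -3.6, -3], 0, -1], [[-10, -7.2, -4], 0, -1], [[-15, -10.8, -4], 0, -1], [[-20, -14.3, -4], -0.1, -1], [[-25, -18, -4], -0.2, -1], [[-30, -21.4, -4], -0.238, -1], [[-32.2, -26.4, -4], -0.238, -1], [[-34.4, -31.4, -4], -0.238, -1], [[-36.6, -36.4, -4], -0.238, -1], [[-37, -38, -4], -0.238, -1]]' --newtons 25

```text
time: 1.35
position: [0.4235, 0.1715, 0.2453]
tool_rot: [-0.0, 0.003, 1.0, -0.001]
wrist_force: [-1.2, 0.5, 1.2]
grip_width: 0.0943
```

```bash
python3 -c "
from h import *
go(.442,-.023,.2)"
```

```text
t 1.35 pos [0.4235 0.1715 0.2453] F [-1.2  0.5  1.2] w 0.0943 j7 1.14 yawerr 0.0053 tilt [-0.    -0.001] 
 shift cm [ -1.96 -19.44   4.56]
```

>>> move_arm --motion '[[[-0.6, -5, 0], 0, -1], [[-1.2, -11, 0], 0, -1], [[-1.9, -17, 2], 0, -1], [[-1.9, -19.8, 6], 0, -1], [[-1.9, -19.8, 11], 0, -1], [[-1.9, -19.8, 15], 0, -1], [[-1.9, -19.8, 15], 0, -1], [[-1.9, -19.8, 15], 0, -1]]'

```text
time: 2.35
position: [0.443, -0.0222, 0.0963]
tool_rot: [0.001, -0.0, 1.0, 0.0]
wrist_force: [0.9, 0.2, -0.1]
grip_width: 0.0938
```

Run:
```python
from h import *
go(.442,-.023,.03)
p,d=arm.get_image("side");crop("side",p,150,60,350,210,4,"pics/s1.png")
```

```text
t 2.35 pos [ 0.443  -0.0222  0.0963] F [ 0.9  0.2 -0.1] w 0.0938 j7 1.66 yawerr -0.001 tilt [0.001 0.   ] 
 shift cm [ 0.11 -0.08  6.63]
```

View pics/s1.png

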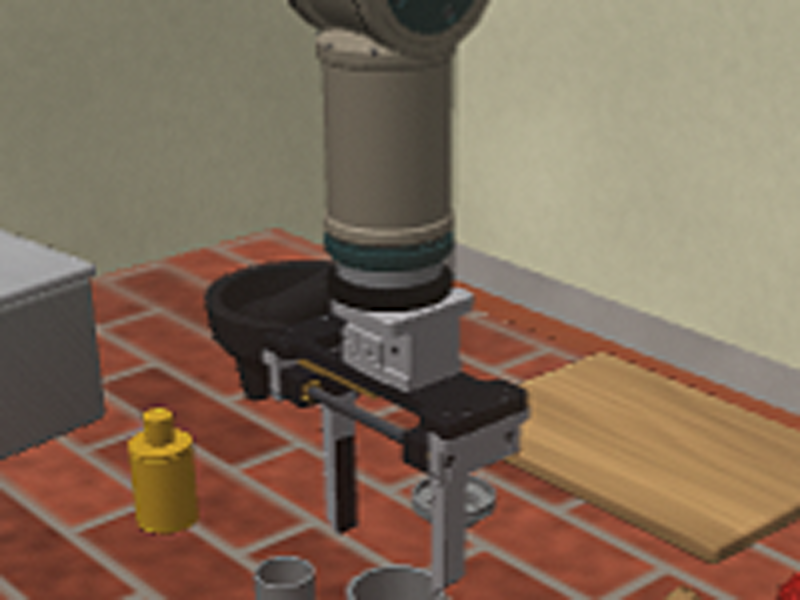

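The gripper is above the beaker with its jaws along y, and the dark pads reach right down to the fingertips (crop 345,530). Next I descend and grip.

>>> move_arm --motion '[[[0, 0, 2.5], 0, -1], [[0, 0, 5], 0, -1], [[0, 0, 6.5], 0, -1], [[0, 0, 6.5], 0, -1], [[0, 0, 6.5], 0, 1], [[0, 0, 6.5], 0, 1], [[0, 0, 6.5], 0, 1], [[0, 0, 6.5], 0, 1], [[0, 0, 6.5], 0, 1], [[0, 0, 6.5], 0, 1]]' --newtons 25

```text
time: 3.65
position: [0.4425, -0.0225, 0.031]
tool_rot: [0.0, -0.0, 1.0, 0.0]
wrist_force: [-0.8, 0.7, 5.8]
grip_width: 0.0647
```

>>> move_arm --motion '[[[0, 0, -2], 0, 1], [[0, 0, -5], 0, 1], [[-0.5, -3, -7], 0, 1], [[-1.3, -8, -7], 0, 1], [[-2, -13, -7], 0, 1], [[-2.8, -18, -7], 0, 1], [[-3.4, -22, -7], 0, 1], [[-3.6, -24.5, -7], 0, 1], [[-3.6, -24.5, -7], 0, 1], [[-3.6, -24.5, -7], 0, 1]]'

```text
time: 4.9
position: [0.4777, -0.2661, 0.1]
tool_rot: [-0.001, -0.001, 1.0, 0.001]
wrist_force: [-0.2, 0.1, -2.3]
grip_width: 0.0647
```

Run:
```python
from h import *
go(.478,-.268,.041)
p,d=arm.get_image("side");crop("side",p,280,150,430,290,4,"pics/s2.png")
```

```text
t 4.9 pos [ 0.4777 -0.2661  0.1   ] F [-0.2  0.1 -2.3] w 0.0647 j7 2.07 yawerr -0.0011 tilt [-0.001  0.002] 
 shift cm [-0.04 -0.2   5.9 ]
```

View pics/s2.png

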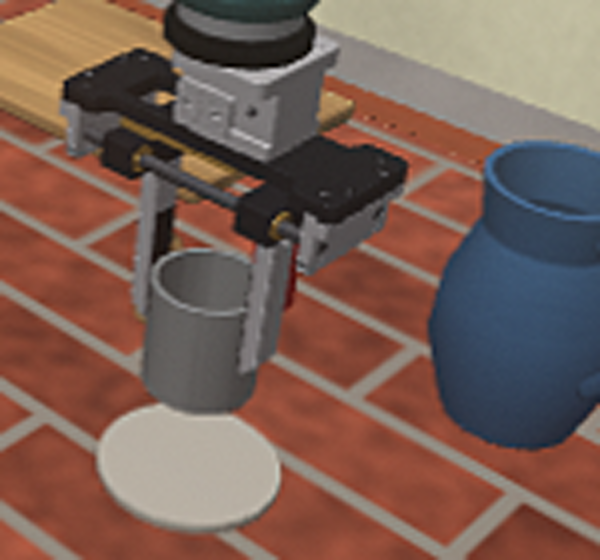

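The beaker hangs upright above the trivet (crop 200,410 over 190,465) and the pitcher is clear. Lowering it now.

>>> move_arm --motion '[[[0, -0.1, 2], 0, 1], [[0, -0.1, 4], 0, 1], [[0, -0.1, 5.4], 0, 1], [[0, -0.1, 5.9], 0, 1], [[0, -0.1, 6.1], 0, 1], [[0, -0.1, 6.1], 0, 1], [[0, -0.1, 6.1], 0, 1]]'

```text
time: 5.82
position: [0.4786, -0.2689, 0.0399]
tool_rot: [0.0, -0.0, 1.0, -0.0]
wrist_force: [-0.0, 0.1, -2.8]
grip_width: 0.0647
```

>>> move_arm --motion '[[[0, 0, 0.1], 0, 1], [[0, 0, 0.15], 0, 1], [[0, 0, 0.15], 0, 1], [[0, 0, 0.15], 0, 1]]'

```text
time: 6.32
position: [0.4786, -0.269, 0.039]
tool_rot: [0.0, 0.0, 1.0, -0.0]
wrist_force: [-1.6, 0.7, 6.9]
grip_width: 0.0645
```

>>> move_arm --motion '[[[0, 0, 0], 0, -1], [[0, 0, 0], 0, -1], [[0, 0, 0], 0, -1], [[0, 0, 0], 0, -1], [[0, 0, -3], 0, -1], [[0, 0, -7], 0, -1], [[0, 0, -12], 0, -1], [[0, 0, -16], 0, -1], [[0, 0, -16], 0, -1]]'

```text
time: 7.45
position: [0.4802, -0.2698, 0.201]
tool_rot: [0.003, -0.0, 1.0, -0.002]
wrist_force: [-0.2, 0.5, -0.7]
grip_width: 0.0937
```

Run:
```python
from h import *
go(.620,.111,.2)
```

```text
t 7.45 pos [ 0.4802 -0.2698  0.201 ] F [-0.2  0.5 -0.7] w 0.0937 j7 2.07 yawerr -0.0002 tilt [ 0.006 -0.003] 
 shift cm [-13.99  38.08   0.07]
```

>>> move_arm --motion '[[[-2, 5.5, 0], 0, -1], [[-4, 11, 0], 0, -1], [[-6.1, 16.5, 0], 0, -1], [[-8.2, 22, 0], 0, -1], [[-10.3, 27.5, 0], 0, -1], [[-12.3, 33, 2], 0, -1], [[-14.1, 38, 6], 0, -1], [[-14.1, 38, 12], 0, -1], [[-14.1, 38, 14], 0, -1], [[-14.1, 38, 14], 0, -1]]'

```text
time: 8.7
position: [0.6166, 0.1109, 0.0547]
tool_rot: [-0.003, -0.0, 1.0, -0.001]
wrist_force: [-0.2, -0.6, 0.1]
grip_width: 0.0936
```

Run:
```python
from h import *
p,d=arm.get_image("top");crop("top",p,230,130,390,240,5,"pics/t3.png")
P=cloud("top",d); q=P[150:190,230:275].reshape(-1,3); q=q[(q[:,2]>.01)&(q[:,2]<.03)];print(len(q))
go(.620,.111,.008)
```

```text
0
t 8.75 pos [0.6182 0.1109 0.0566] F [-0.4 -0.4  1. ] w 0.0943 j7 1.38 yawerr 0.0 tilt [-0.003 -0.001] 
 shift cm [-0.19  0.01  4.86]
```

View pics/t3.png

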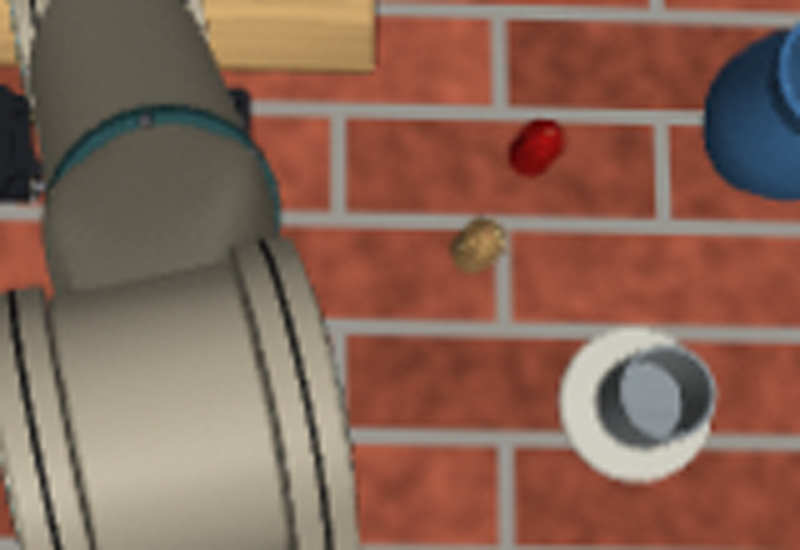

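The beaker stands on the trivet; its rim spans crop x 615–716, y 344–446. The arm hides the strainer.

Run:
```python
from h import *
print(atz("top",230+665/5-.4,130+395/5-.4,.078), atz("top",230+637/5-.4,130+405/5-.4,.008))
go(.620,.111,.008)
```

```text
[ 0.47851633 -0.26776837  0.078     ] [ 0.47967164 -0.26837591  0.008     ]
t 8.75 pos [0.6182 0.1109 0.0566] F [-0.4 -0.4  1. ] w 0.0943 j7 1.38 yawerr 0.0 tilt [-0.003 -0.001] 
 shift cm [-0.19  0.01  4.86]
```

>>> move_arm --motion '[[[-0.1, 0, 2], 0, -1], [[-0.1, 0, 4], 0, -1], [[-0.1, 0, 4.9], 0, -1], [[-0.1, 0, 4.9], 0, -1], [[-0.1, 0, 4.9], 0, 1], [[-0.1, 0, 4.9], 0, 1], [[-0.1, 0, 4.9], 0, 1], [[-0.1, 0, 4.9], 0, 1], [[-0.1, 0, 4.9], 0, 1], [[-0.1, 0, 4.9], 0, 1]]' --newtons 20

```text
time: 10.0
position: [0.6206, 0.1117, 0.0095]
tool_rot: [0.0, -0.0, 1.0, 0.0]
wrist_force: [-0.5, 1.0, 6.3]
grip_width: 0.0675
```

>>> move_arm --motion '[[[0, 0, -2], 0, 1], [[0, 0, -6], 0, 1], [[0, 0, -11], 0, 1], [[0, 0, -14], 0, 1], [[2, -5.5, -14], 0, 1], [[4, -11, -14], 0, 1], [[6.1, -16.5, -14], 0, 1], [[8.2, -22, -14], 0, 1], [[10.3, -27.5, -14], 0, 1], [[10.3, -27.5, -14], 0, 1]]'

```text
time: 11.25
position: [0.5141, -0.1706, 0.1497]
tool_rot: [-0.001, 0.005, 1.0, -0.002]
wrist_force: [1.0, 0.6, -1.0]
grip_width: 0.0677
```

Run:
```python
from h import *
go(.4786,-.269,.15)
```

```text
t 11.25 pos [ 0.5141 -0.1706  0.1497] F [ 1.   0.6 -1. ] w 0.0677 j7 1.84 yawerr 0.0102 tilt [-0.002 -0.004] 
 shift cm [ 3.45 -9.88  0.01]
```

>>> move_arm --motion '[[[2, -5.3, 0], 0, 1], [[3.4, -9, 0], 0, 1], [[3.9, -10.5, 0], 0, 1], [[3.9, -10.5, 0], 0, 1], [[3.9, -10.5, 2], 0, 1], [[3.9, -10.5, 3.5], 0, 1], [[3.9, -10.5, 3.5], 0, 1], [[3.9, -10.5, 3.5], 0, 1]]'

```text
time: 12.25
position: [0.4788, -0.2682, 0.1142]
tool_rot: [0.0, -0.001, 1.0, 0.0]
wrist_force: [0.8, 0.2, -0.5]
grip_width: 0.0677
```

Run:
```python
from h import *
go(.4786,-.269,.075)
p,d=arm.get_image("side");crop("side",p,280,150,430,290,4,"pics/s4.png")
```

```text
t 12.25 pos [ 0.4788 -0.2682  0.1142] F [ 0.8  0.2 -0.5] w 0.0677 j7 2.04 yawerr -0.0012 tilt [0. 0.] 
 shift cm [ 0.02 -0.08  3.92]
```

View pics/s4.png

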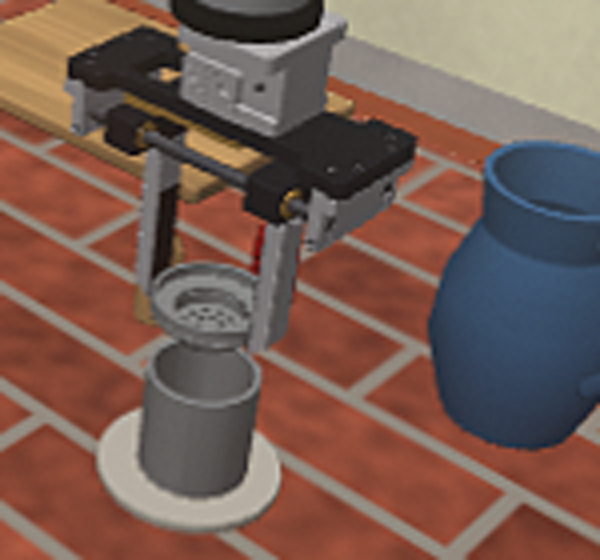

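The strainer is level and centred above the beaker mouth (crop 208,310 over 202,375). Lowering it now.

>>> move_arm --motion '[[[0, 0, 1.2], 0, 1], [[0, 0, 2.2], 0, 1], [[0, 0, 3], 0, 1], [[0, 0, 3.5], 0, 1], [[0, 0, 3.8], 0, 1], [[0, 0, 3.9], 0, 1], [[0, 0, 3.9], 0, 1]]'

```text
time: 13.18
position: [0.4781, -0.2687, 0.0754]
tool_rot: [-0.0, -0.0, 1.0, 0.0]
wrist_force: [-0.7, 0.8, 3.9]
grip_width: 0.0674
```

>>> move_arm --motion '[[[0, 0, 0], 0, -1], [[0, 0, 0], 0, -1], [[0, 0, 0], 0, -1], [[0, 0, 0], 0, -1], [[0, 0, -3], 0, -1], [[0, 0, -7], 0, -1], [[0, 0, -10], 0, -1], [[-4, 4.4, -10], 0, -1], [[-8, 8.8, -10], 0, -1], [[-10.7, 11.8, -10], 0, -1]]'

```text
time: 14.42
position: [0.587, -0.1478, 0.1751]
tool_rot: [0.001, -0.001, 1.0, 0.001]
wrist_force: [1.5, 0.0, -0.3]
grip_width: 0.0942
```

>>> move_arm --motion '[[[0, 0, 0], 0, -1], [[0, 0, 1], 0, -1], [[0, 0, 3], 0, -1], [[0, 0, 5], 0, -1], [[0, 0, 6.5], 0, -1], [[0, 0, 6.5], 0, -1], [[0, 0, 6.5], 0, -1]]'

```text
time: 15.3
position: [0.5854, -0.1513, 0.1104]
tool_rot: [0.0, 0.0, 1.0, -0.0]
wrist_force: [-0.8, 0.2, 0.5]
grip_width: 0.0941
```

Run:
```python
from h import *
go(.585,-.151,.025)
p,d=arm.get_image("side");crop("side",p,270,130,430,290,4,"pics/s5.png")
```

```text
t 15.3 pos [ 0.5854 -0.1513  0.1104] F [-0.8  0.2  0.5] w 0.0941 j7 1.79 yawerr 0.0005 tilt [ 0.001 -0.   ] 
 shift cm [0.04 0.03 8.54]
```

View pics/s5.png

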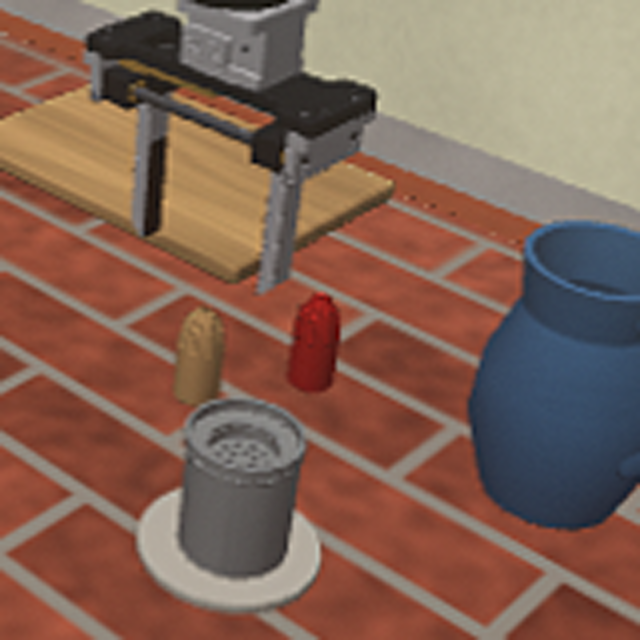

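The strainer is seated flat on the beaker (crop 244,440), and the open gripper is above the wooden reamer (200,355), clear of the red one. Descending to grip.

>>> move_arm --motion '[[[0, 0, 3], 0, -1], [[0, 0, 6], 0, -1], [[0, 0, 8], 0, -1], [[0, 0, 8.5], 0, -1], [[0, 0, 8.5], 0, 1], [[0, 0, 8.5], 0, 1], [[0, 0, 8.5], 0, 1], [[0, 0, 8.5], 0, 1], [[0, 0, 8.5], 0, 1], [[0, 0, 8.5], 0, 1]]' --newtons 15

```text
time: 16.6
position: [0.5852, -0.1507, 0.025]
tool_rot: [0.0, -0.0, 1.0, 0.0]
wrist_force: [-1.2, 0.4, 0.0]
grip_width: 0.0374
```

>>> move_arm --motion '[[[0, 0, 0], 0, 1], [[0, 0, 0], 0, 1], [[0, 0, -2], 0, 1], [[0, 0, -6], 0, 1], [[0, 0, -11], 0, 1], [[0, 0, -14], 0, 1], [[0, 0, -14], 0, 1]]'

```text
time: 17.48
position: [0.5869, -0.1511, 0.1673]
tool_rot: [0.002, -0.0, 1.0, -0.001]
wrist_force: [1.3, -0.8, -1.0]
grip_width: 0.0315
```

Run:
```python
from h import *
go(.4784,-.2688,.15)
T=lambda x,y,z:atz("side",270+x/4-.4,130+y/4-.4,z)[:2].round(4)
print(T(244.5,435,.09),T(244.5,438,.09))
```

```text
t 17.48 pos [ 0.5869 -0.1511  0.1673] F [ 1.3 -0.8 -1. ] w 0.0315 j7 1.79 yawerr -0.0001 tilt [ 0.005 -0.001] 
 shift cm [ 10.86 -11.77   1.69]
[ 0.4771 -0.2693] [ 0.4749 -0.271 ]
```

>>> move_arm --motion '[[[4, -4.4, 0], 0, 1], [[8, -8.8, 0], 0, 1], [[10.7, -11.8, 0], 0, 1], [[10.7, -11.8, 0], 0, 1], [[10.7, -11.8, 2], 0, 1], [[10.7, -11.8, 3.5], 0, 1], [[10.7, -11.8, 3.5], 0, 1], [[10.7, -11.8, 3.5], 0, 1]]'

```text
time: 18.48
position: [0.4786, -0.2683, 0.1299]
tool_rot: [-0.0, -0.0, 1.0, 0.0]
wrist_force: [0.6, -0.0, 0.5]
grip_width: 0.0315
```

Run:
```python
from h import *
go(.4784,-.2688,.095)
p,d=arm.get_image("side");crop("side",p,280,150,430,290,4,"pics/s6.png")
```

```text
t 18.48 pos [ 0.4786 -0.2683  0.1299] F [ 0.6 -0.   0.5] w 0.0315 j7 2.04 yawerr -0.0009 tilt [-0.  0.] 
 shift cm [ 0.02 -0.05  3.49]
```

View pics/s6.png

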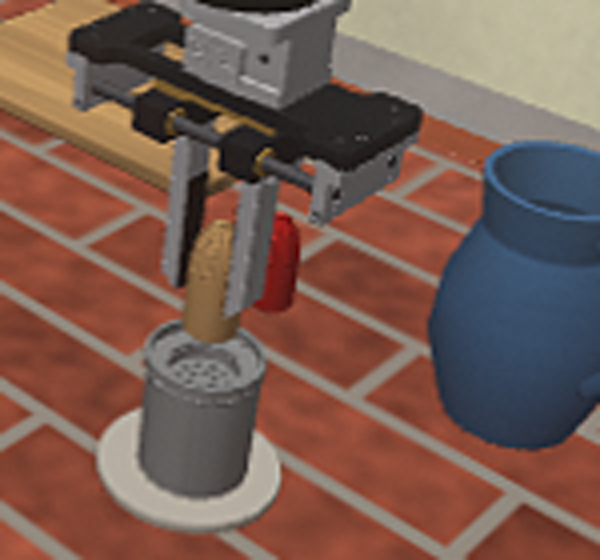

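Run:
```python
from h import *
f=lambda X:((np.array(proj("side",np.array(X)))-[280,150]+.4)*4).round(1)
for X in [(.4786,-.2685,.105),(.4786,-.2685,.177),(.4786,-.2685,.09),(.4786,-.2685,.008)]: print(X,f(X), f((X[0]+.005,X[1],X[2])),f((X[0],X[1]+.005,X[2])))
p=cv2.imread("pics/s6.png")[190:400,120:300];cv2.imwrite("pics/s6c.png",cv2.resize(p,None,fx=3.3,fy=2.8,interpolation=cv2.INTER_CUBIC))
```

```text
(0.4786, -0.2685, 0.105) [207.8 332. ] [213.4 328.4] [200.8 328. ]
(0.4786, -0.2685, 0.177) [221.4 223.9] [227.2 220.6] [214.  220.2]
(0.4786, -0.2685, 0.09) [205.1 353.3] [210.6 349.7] [198.2 349.3]
(0.4786, -0.2685, 0.008) [191.  463.4] [196.3 459.6] [184.5 459.2]
```

View pics/s6c.png

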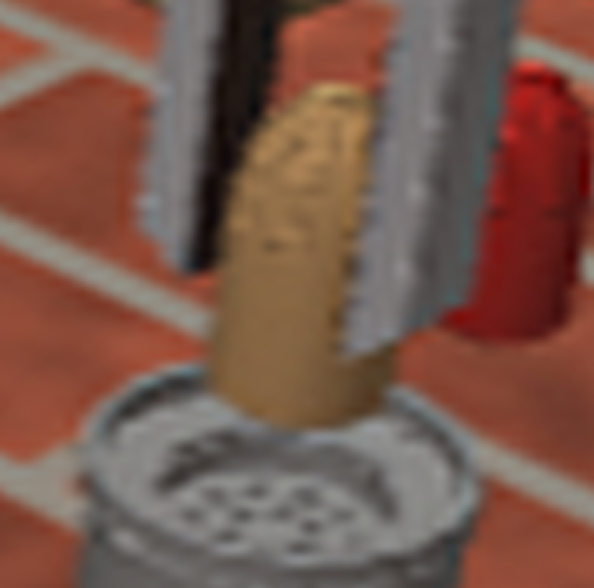

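The reamer's bottom is centred at crop x≈211.5 against the strainer's 206, about 2 mm too far in +x. I'll shift it by −1.5 mm and lower until contact.

>>> move_arm --motion '[[[0.15, 0, 0.5], 0, 1], [[0.15, 0, 1.5], 0, 1], [[0.15, 0, 2.5], 0, 1], [[0.15, 0, 3.1], 0, 1], [[0.15, 0, 3.4], 0, 1], [[0.15, 0, 3.45], 0, 1], [[0.15, 0, 3.45], 0, 1]]'

```text
time: 19.4
position: [0.4769, -0.2688, 0.0956]
tool_rot: [0.0, -0.0, 1.0, -0.0]
wrist_force: [-0.2, 0.0, -0.3]
grip_width: 0.0316
```

>>> move_arm --motion '[[[0, 0, 0.1], 0, 1], [[0, 0, 0.15], 0, 1], [[0, 0, 0.15], 0, 1], [[0, 0, 0.15], 0, 1]]'

```text
time: 19.9
position: [0.4771, -0.2689, 0.0948]
tool_rot: [0.0, -0.0, 1.0, -0.0]
wrist_force: [-0.8, 0.8, 6.1]
grip_width: 0.0318
```

>>> move_arm --motion '[[[0, 0, 0], 0, -1], [[0, 0, 0], 0, -1], [[0, 0, 0], 0, -1], [[0, 0, 0], 0, -1], [[0, 0, 0], 0, -1], [[0, 0, -3], 0, -1], [[0, 0, -7], 0, -1], [[0, 0, -11], 0, -1], [[0, 0, -11.5], 0, -1]]'

```text
time: 21.02
position: [0.4784, -0.2696, 0.2117]
tool_rot: [0.002, -0.0, 1.0, -0.001]
wrist_force: [-0.6, 0.4, -1.2]
grip_width: 0.0937
```

>>> move_arm --motion '[[[0.3, 5.5, 0], 0, -1], [[0.6, 11, 0], 0, -1], [[1, 16.5, 0], 0, -1], [[1.3, 22, 0], 0, -1], [[1.6, 27.5, 0], 0, -1], [[2, 33, 0], 0, -1], [[2.3, 38.5, 0], 0, -1], [[2.7, 44, 0], 0, -1], [[3, 49.5, 0], 0, -1], [[3.3, 53.5, 0], 0, -1]]'

```text
time: 22.28
position: [0.4424, 0.2687, 0.2079]
tool_rot: [-0.001, -0.001, 1.0, -0.0]
wrist_force: [0.1, -1.0, -0.4]
grip_width: 0.0937
```

>>> move_arm --motion '[[[0, 0, 0], 0, -1], [[0, 0, 2], 0, -1], [[0, 0, 6], 0, -1], [[0, 0, 9], 0, -1], [[0, 0, 9], 0, -1]]'

```text
time: 22.9
position: [0.442, 0.2636, 0.1168]
tool_rot: [-0.002, 0.001, 1.0, -0.002]
wrist_force: [-0.1, -0.1, 1.0]
grip_width: 0.0942
```

Run:
```python
from h import *
go(.444,.266,.03)
p,d=arm.get_image("side");a=cv2.resize(p[170:280,270:380],(400,400),interpolation=cv2.INTER_CUBIC);b=cv2.resize(p[80:220,140:280],(400,400),interpolation=cv2.INTER_CUBIC)
cv2.imwrite("pics/s7.png",np.hstack([a,b])[...,::-1])
```

```text
t 22.9 pos [0.442  0.2636 0.1168] F [-0.1 -0.1  1. ] w 0.0942 j7 0.92 yawerr 0.0014 tilt [-0.005 -0.004] 
 shift cm [-0.24  0.28  8.68]
```

View pics/s7.png

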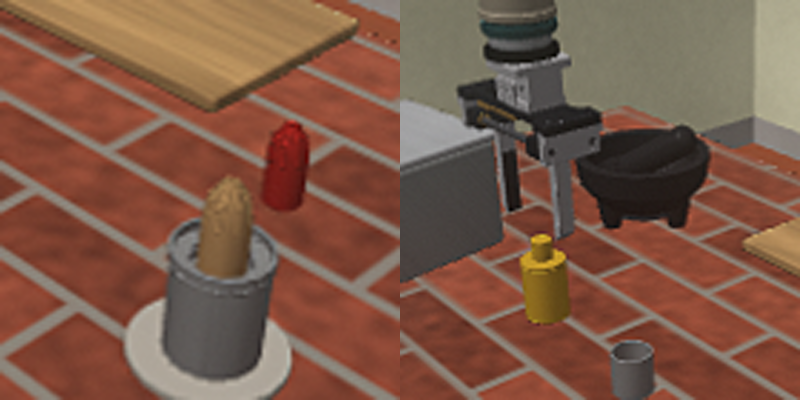

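The reamer stands upright in the strainer (left panel, 228,225), and the gripper is open above the cap (right panel, 545,285). Descending to the cap.

>>> move_arm --motion '[[[0, 0, 0], 0, -1], [[0, 0, 2.5], 0, -1], [[0, 0, 5], 0, -1], [[0, 0, 7.5], 0, -1], [[0, 0, 9], 0, -1], [[0, 0, 9], 0, -1], [[0, 0, 9], 0, -1]]'

```text
time: 23.82
position: [0.4443, 0.2667, 0.0299]
tool_rot: [0.001, -0.0, 1.0, 0.0]
wrist_force: [0.7, 0.5, 0.8]
grip_width: 0.0942
```

>>> move_arm --motion '[[[0, 0, 0], 0, 1], [[0, 0, 0], 0, 1], [[0, 0, 0], 0, 1], [[0, 0, 0], 0, 1], [[0, 0, 0], 0, 1], [[0, 0, 0], 0, 1], [[0, 0, 0], 0, 1]]' --newtons 15

```text
time: 24.7
position: [0.4438, 0.2665, 0.029]
tool_rot: [0.0, -0.0, 1.0, 0.0]
wrist_force: [0.5, 0.5, 1.0]
grip_width: 0.0512
```

>>> move_arm --motion '[[[0, 0, -2], 0, 1], [[0, 0, -6], 0, 1], [[0, 0, -11], 0, 1], [[0, 0, -16], 0, 1], [[0, 0, -19], 0, 1], [[-0.3, -5, -19], 0, 1], [[-0.6, -10, -19], 0, 1], [[-0.9, -15, -19], 0, 1], [[-1.2, -20, -19], 0, 1], [[-1.5, -25, -19], 0, 1]]'

```text
time: 25.95
position: [0.4581, 0.0145, 0.2188]
tool_rot: [-0.0, -0.0, 1.0, -0.0]
wrist_force: [-0.4, -0.2, -0.6]
grip_width: 0.0513
```

>>> move_arm --motion '[[[-0.3, -5, 0], 0, 1], [[-0.6, -10, 0], 0, 1], [[-0.9, -15, 0], 0, 1], [[-1.3, -20, 0], 0, 1], [[-1.6, -24, 0], 0, 1], [[-1.8, -27, 0], 0, 1], [[-1.9, -28.5, 0], 0, 1], [[-1.9, -28.5, 0], 0, 1], [[-1.9, -28.5, 0], 0, 1], [[-1.9, -28.5, 0], 0, 1]]'

```text
time: 27.2
position: [0.478, -0.2672, 0.219]
tool_rot: [-0.0, -0.001, 1.0, 0.0]
wrist_force: [0.1, -0.4, -0.1]
grip_width: 0.0512
```

Run:
```python
from h import *
go(.478,-.2688,.111)
p,d=arm.get_image("side");crop("side",p,280,130,430,280,4,"pics/s8.png")
f=lambda X:((np.array(proj("side",np.array(X)))-[280,130]+.4)*4).round(1)
z=arm.get_state()["position"][2]-.029
print(f((.478,-.2688,z)),f((.478,-.2688,z+.071)),f((.478,-.2688,.09)),f((.478,-.2688,.142)))
```

```text
t 27.2 pos [ 0.478  -0.2672  0.219 ] F [ 0.1 -0.4 -0.1] w 0.0512 j7 2.05 yawerr -0.0023 tilt [-0.     0.001] 
 shift cm [-0.   -0.17 10.8 ]
[223.7 283.8] [238.4 165.3] [204.9 434. ] [214.4 358.3]
```

View pics/s8.png

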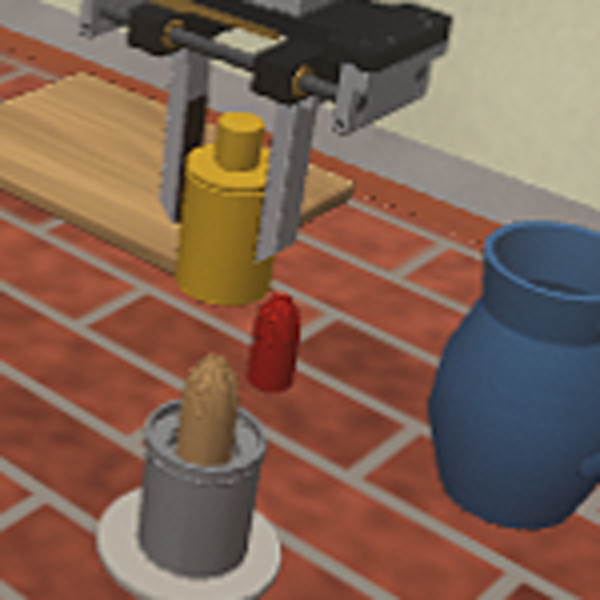

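The cap is aligned: its bottom centre is at x≈224.5 (predicted 223.7) and the reamer tip at (213,355), predicted (214,358). Lowering.

>>> move_arm --motion '[[[0, -0.1, 1.5], 0, 1], [[0, -0.1, 3], 0, 1], [[0, -0.1, 4.5], 0, 1], [[0, -0.1, 6], 0, 1], [[0, -0.1, 7.5], 0, 1], [[0, -0.1, 8.8], 0, 1], [[0, -0.1, 9.6], 0, 1], [[0, -0.1, 10.2], 0, 1], [[0, -0.1, 10.5], 0, 1], [[0, -0.1, 10.5], 0, 1]]'

```text
time: 28.5
position: [0.4778, -0.2698, 0.114]
tool_rot: [0.0, -0.0, 1.0, -0.0]
wrist_force: [0.7, -0.2, -0.1]
grip_width: 0.0516
```

>>> move_arm --motion '[[[0, 0, 0.1], 0, 1], [[0, 0, 0.2], 0, 1], [[0, 0, 0.3], 0, 1], [[0, 0, 0.3], 0, 1], [[0, 0, 0.3], 0, 1]]'

```text
time: 29.12
position: [0.4778, -0.2698, 0.1111]
tool_rot: [0.0, -0.0, 1.0, -0.0]
wrist_force: [0.7, -0.7, -0.0]
grip_width: 0.0511
```

>>> move_arm --motion '[[[0, 0, 0.1], 0, 1], [[0, 0, 0.15], 0, 1], [[0, 0, 0.15], 0, 1], [[0, 0, 0.15], 0, 1]]'

```text
time: 29.62
position: [0.4779, -0.2698, 0.1109]
tool_rot: [0.0, -0.0, 1.0, -0.0]
wrist_force: [-2.6, 2.3, 11.5]
grip_width: 0.0512
```

>>> move_arm --motion '[[[0, 0, -0.1], 0, 1], [[0, 0, -0.1], 0, -1], [[0, 0, -0.1], 0, -1], [[0, 0, -0.1], 0, -1], [[0, 0, -0.1], 0, -1], [[0, 0, -2], 0, -1], [[0, 0, -5], 0, -1], [[0, 0, -9], 0, -1], [[0, 0, -13], 0, -1], [[0, 0, -13], 0, -1]]'

```text
time: 30.88
position: [0.4796, -0.2708, 0.2424]
tool_rot: [0.003, -0.0, 1.0, -0.001]
wrist_force: [-0.1, -0.7, -1.2]
grip_width: 0.0942
```

>>> move_arm --motion '[[[0, 5, 0], 0, -1], [[0, 10, 0], 0, -1], [[0, 15, 0], 0, -1], [[0, 20, 0], 0, -1], [[0, 20, 0], 0, -1], [[0, 20, 0], 0, -1]]'

```text
time: 31.62
position: [0.4772, -0.0704, 0.2388]
tool_rot: [-0.001, 0.0, 1.0, -0.0]
wrist_force: [0.0, -1.1, 0.2]
grip_width: 0.0939
```

Run:
```python
from h import *
p,d=arm.get_image("side");t,e=arm.get_image("top")
a=cv2.resize(p[150:290,300:440],(400,400),interpolation=cv2.INTER_CUBIC);b=cv2.resize(t[120:240,320:440],(400,400),interpolation=cv2.INTER_CUBIC)
cv2.imwrite("pics/s9.png",np.hstack([a,b])[...,::-1])
f=lambda n,o,k,X:((np.array(proj(n,np.array(X)))-o)*k).round(0)
for z in(.177,.153,.09,.008): print(z,f("side",[300,150],400/140,(.478,-.2688,z)),f("top",[320,120],400/120,(.478,-.2688,z)))
q=cloud("top",e)[120:175,360:430].reshape(-1,3);q=q[q[:,2]>.01];print("pitcher",np.percentile(q,[1,99],axis=0).round(3).tolist())
go(.478,-.069,.24)
```

```text
0.177 [100. 159.] [174. 283.]
0.153 [ 96. 186.] [166. 287.]
0.09 [ 88. 252.] [147. 294.]
0.008 [ 78. 330.] [124. 304.]
pitcher [[0.329, -0.446, 0.019], [0.729, 0.096, 1.29]]
t 31.73 pos [ 0.4774 -0.0714  0.239 ] F [ 1.   0.6 -0.1] w 0.0943 j7 1.65 yawerr 0.0023 tilt [-0.001 -0.001] 
 shift cm [-0.06  0.24 -0.1 ]
```

View pics/s9.png

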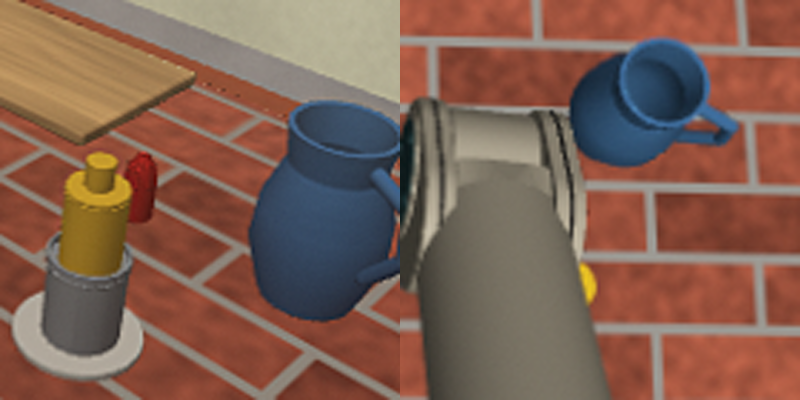

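The stack is complete and upright: the knob top is at (100,158) against (100,159) predicted for a seated cap. The pitcher hasn't moved, so I'm handing in.

```bash
python3 -c "
from bench import arm
print(arm.job_done())"
```

```text
the job is handed in; nothing more can be done
None
```

The juicer is stacked on the trivet in the order asked: larger beaker, strainer, wooden reamer, then yellow cap. I handed it in at about 32 s, with the open gripper about 20 cm to the side of the stack.

**Seating:** All four pieces met resistance within about 1 mm of their calculated seating heights, at 4 to 12 N. In the last side picture the stack is upright. The cap's knob is within about 1 px of where a fully seated cap should be.

**Pitcher:** The two extents of the pitcher I could compare, its far edge in x and its handle end in y, read the same as at the start.

**Not fully checked:**
- **Top view:** the arm hid most of the stack in the last top picture, so the final check rests on the side camera.
- **Molcajete:** it was not measured again at the end. The arm worked well clear of it, and it looked unmoved in the last picture that showed it.
- **Reamer:** it sat about 2 mm off centre before lowering, so I shifted it 1.5 mm. It then went in without trouble.

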